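Put the sample board out on the parts counter

TASK

Take the sample board out of the crate and lean it squarely against the middle of the low plank wall at the front of the parts tray, sprocket side facing out and its foot on the counter, at a steady slant of about 20 degrees from upright. Stand the grease can upright on the counter right against the middle of the board's foot, so that the foot cannot slide out, with the can's label facing straight out from the wall. Let go of both, never let either fall over or lie flat, and leave the brake disc, the damper and the jug where they are.

Things in the scene. Friction and masses are not known exactly. Their poses are not given: they have to be found in the camera images.
- board: Sample board: plywood, 12 mm thick, 140 wide, 190 tall, about 0.35 kg. Its front has a flat steel sprocket (89 mm across, 4 mm thick, centre 85 mm above the foot) and four washers; the top 45 mm is bare on both faces, to grip across the thickness. Origin: middle of the foot (centre of the lower 12 x 140 face); z up the board, x out of the sprocket face, y along the width.
- board_top (a point): Middle of the board's upper edge, 190 mm along its z from its origin. At the start the board leans in the crate with its z about 35 degrees from vertical, top towards the robot, sprocket side up and away from the robot; it lifts out along its own z.
- crate: Open light wooden crate fixed on the counter, 109 mm deep (x), 194 mm wide (y), 113 mm high, walls 12 mm, inner floor at 8 mm. Origin: centre of its underside; z up. The board's foot stands at its far (+x) wall and its back rests on the rim of the near (-x) wall.
- wall: Tall brown wooden tray of bolts, fixed (two flat trays at the sides are scenery). The low wall is its front plank: 200 mm wide, 120 high, 22 thick. Origin: middle of the lower edge of the plank's front face, on the counter; x straight out from that face (away from the tray), y along it, z up. Tray behind: to x = -127 mm, 85 high. The board is taller than the plank and leans on its top front edge.
- can: Round dark metal can of grease, 66 mm in diameter, 120 mm tall plus a 24 mm wide, 10 mm high cap in the middle of its top, about 0.6 kg, standing upright. Origin: centre of its underside; z up; x points out through the middle of its pale label, which covers only about 125 degrees of the side; a 16 mm wide pale strip runs on from it over the rim to the cap.
- can_label (a point): Middle of the can's label, 33 mm from the can's axis along its x, 60 mm above its underside.
- disc: Bystander: steel brake disc lying flat on the counter, 136 mm in diameter, 6 mm thick, hub 9 mm. Origin: centre of its underside.
- damper: Bystander: coil-spring damper lying on the counter, 250 mm long, 50 mm high. Origin: on the counter under its middle part; x along it.
- jug: Bystander: grey plastic jug standing on the counter, 80 x 130 mm, 220 mm tall. Origin: centre of its underside.
Things that resemble listed ones, but are neither listed nor needed, are in the scene too. Of the things that look like the can, the smaller one is meant. Several things have the shape of the board; the one meant has the colours described above.

How it is judged:
At the end, for the whole second after the job is handed in: Board: foot on the counter, touching the wall, 11-29 deg from vertical, sprocket out, square within 11 deg, within 50 mm of the wall's middle. Can: upright on the counter, within 8 mm of the board's foot and 40 mm of its middle, label out from the wall within 20 deg. Both at rest (angle between board's own z axis and vertical between 0.2 and 0.5 rad and height (world z) of board below 0.012 m and contact force between board and wall above 0.08 N and angle between the y axis of board and the y axis of wall, either way round below 0.2 rad and x of wall in the frame of board below -0.01 m and y of board in the frame of wall between -0.05 and 0.05 m and x of board in the frame of wall between 0.01 and 0.09 m and angle between can's own z axis and vertical below 0.08 rad and height (world z) of can below 0.006 m and x of can in the frame of board between 0.025 and 0.046 m and y of can in the frame of board between -0.04 and 0.04 m and angle between the x axis of can and the x axis of wall, either way round below 0.35 rad and x of wall in the frame of can below -0.01 m and linear speed of each of board, can below 0.01 m/s and angular speed of each of board, can below 0.1 rad/s).
It fails at once if the board falls over or is laid flat (angle between board's own z axis and vertical above 1.2 rad).
It fails at once if the can is tipped over (angle between can's own z axis and vertical above 0.8 rad).
It fails at once if the disc is moved by more than 20 mm (distance of disc from where it was at the start of the episode above 0.02 m).
It fails at once if the damper is moved by more than 20 mm (distance of damper from where it was at the start of the episode above 0.02 m).
It fails at once if the jug is moved by more than 20 mm (distance of jug from where it was at the start of the episode above 0.02 m).
It also fails if it takes over 64 s, if anything falls off the work surface, if the arm or the gripper's body presses on something with over 40 N, if the wrist force passes 120 N, or if a joint passes its speed limit or range.

ROBOT

A 6-joint arm with a two-finger parallel gripper is mounted at the origin on the work surface. World frame = base frame: x ahead of the robot, y to its left, z up, the work surface at z = 0. Lengths are in m, angles in rad, forces in N, time in s.
With the tool pointing down it reaches from about 0.35 to 0.975 m from the base axis. Payload 4.9 kg.
Tool frame: the origin (TCP) lies at the very end of the fingers, on their centre line; the grasp point (between the pads) lies manip.grip_point_offset behind it (manip.grip_point_offset is the distance from the TCP to the grasp point, in m); z points along the fingers, y is the line along which they close (so a half turn about z gives the same grasp; the last joint's range is limited). The gripper opens to 85 mm and grips with 20 to 120 N. Pads are 22 mm wide; open, the fingers measure 114 mm over their backs; the gripper's body (76 mm by 85 mm) begins 54 mm behind the grasp point. The pads swing forward as they close: fully open they stand 13 mm farther back than shut.
Start: joints at [1.132, 0.053, 1.613, -0, 1.476, -0.119], TCP at [0.196, 0.593, 0.231] pointing down, gripper open.
Joint ranges: [-3.01, 3.01], [-1.01, 2.22], [0.06, 2.58], [-1.02, 4.17], [0.09, 2.62], [-3.14, 3.14]. Speed limits (rad/s): [2.57, 2.57, 3.14, 3.14, 3.14, 3.14].

INTERFACE

Orientations are given as a unit quaternion [w, x, y, z].
In Python, from plant import manip gives the robot as it stands.
- The arm moves only by the shell command python3 -m crank 'ROWS' [OPENING]. ROWS is JSON, a list of rows, each an object of numbers: "x", "y", "z": the shift along the tool's x, y, z in cm; "turn": the turn about the tool's z in rad. In form: [{"x": .., "y": .., "z": .., "turn": ..}, ...]. A call has 1 to 5 rows; each row shifts and turns the commanded pose from where the row before left it, along the tool's axes as they then stand; what a row does not reach is not made up. A row lasts 1/10 s, in which the tool goes at most 50 mm and 8.59 degrees, less where a joint would pass 70% of its speed; a pose out of reach is approached as far as the arm can. A call with a gripper value outside its range is refused whole. OPENING is the opening in per cent of the stroke, from 0 (shut) to 100 (fully open), set as the call begins (- or left out, the last holds). The fingers move at their own pace and stop on an object; the grip force is fixed at half the most. Time passes only in rows, so rows that do not move let the fingers close. It gives the time, the measured TCP pose, the force, the opening and the grip force at its end, in the units of the state.
- manip.state(): the state, without advancing time (a new reading comes with each control period).
- manip.grab_frame(name): name is "scene" or "side" or "wrist"; returns (picture, depth): 480x640x3 uint8, red, green, blue; 480x640 float32, m along the optical axis (not along the pixel's ray), 0 where there is no reading.
- manip.camera_model(name): a dict with "mtx" (3x3 intrinsics, pixels), "world_to_cam" (4x4, takes a point from world to camera coordinates). Camera axes: x right, y down, z forward; pixel columns grow to the right and rows downward; lengths in m; the calibration is good to about 2 mm. A picture is of the moment at which its call begins: read the wrist's pose just before it. camera_model takes no time and is no camera call; for the wrist camera it gives the pose at the moment of the call.
- manip.job_done(): hands the job in; it is judged then, once.
The state is a dict: "time": time; "joint_pos": joint angles; "joint_vel": joint speeds; "joint_efforts": joint torques, N m; "tool_pos": TCP position; "tool_rot": TCP orientation; "contact_force": force on the tool from outside, world axes, zero at the start; "ft_torque": the same for the moment, N m; "gripper_width": opening from 0.0 (shut) to 1.0 (fully open); "grasp_force": force on a finger pad.
Only numpy, scipy, OpenCV 4.12 (cv2) and the standard library are available. Lean on these libraries where they do the work, as an engineer would, in place of code of your own. Each camera call takes 0.05 s, during which the arm holds its last target. There are 200 camera calls.

## Working session

There is one attempt and no reset: what is moved stays moved. The work goes in short steps, Python scripts to look and compute and a shell command to move; the robot and the scene stay as the last step left them, time stands still between calls to the robot, and variables do not carry over. Pictures are saved under pics/ and viewed, at most 10 in all, crops included, and the job is handed in when it is done.

```bash
mkdir -p pics; ls; python3 - <<'E'
from plant import manip
import cv2,numpy as np
print(manip.state(), manip.grip_point_offset)
for n in("scene","side"):
    p,d=manip.grab_frame(n); cv2.imwrite(f"pics/{n}0.png",p[:,:,::-1]); np.savez(f"{n}0.npz",p=p,d=d,**{k:np.array(v) for k,v in manip.camera_model(n).items()})
    print(np.array(manip.camera_model(n)["world_to_cam"]).round(3))
E
```

```text
pics
{'time': 0.0, 'joint_pos': array([ 1.13200689e+00,  5.33385127e-02,  1.61430252e+00,  2.56412356e-06,
        1.47600422e+00, -1.19016133e-01]), 'joint_vel': array([ 0.00051155, -0.00083982, -0.00047117,  0.00095354, -0.00291157,
       -0.00053175]), 'joint_efforts': array([-9.38533376e-04, -3.93681371e+01, -3.70176387e+01, -1.38147830e-04,
        6.82527025e-03,  1.01624192e-06]), 'tool_pos': array([0.19620954, 0.59274163, 0.23006931]), 'tool_rot': array([-2.83766972e-04,  1.59206344e-01,  9.87244796e-01, -9.86285889e-04]), 'contact_force': array([-0.65899156, -0.43204963, -0.39359631]), 'ft_torque': array([ 0.00815984,  0.03952071, -0.00551763]), 'grasp_force': 0.0, 'gripper_width': 1.0001919219219213} 0.0187
[[-0.053  0.998  0.015  0.021]
 [ 0.608  0.044 -0.793 -0.244]
 [-0.792 -0.033 -0.609  1.803]
 [ 0.     0.     0.     1.   ]]
[[ 0.818 -0.575 -0.004 -0.434]
 [-0.295 -0.414 -0.861  0.26 ]
 [ 0.494  0.705 -0.509  1.077]
 [ 0.     0.     0.     1.   ]]
```

View pics/scene0.png

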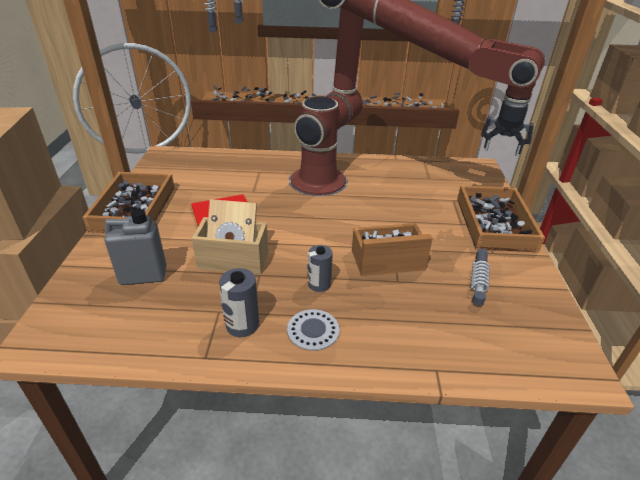

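View pics/side0.png

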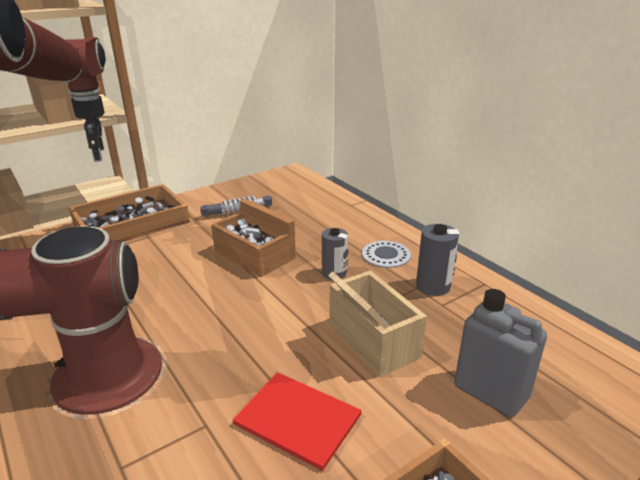

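The scene view shows the sample board in the crate at (230,228), the small can at (319,268) with its label facing left, and the wall tray at (390,248) with its plank towards the camera. The side view shows the back of the board at (358,300), the can at (335,255) and the tray at (254,238). Next I'll measure them from the depth clouds.

```bash
cat > h.py <<'E'
import numpy as np, cv2
def cloud(f):
    z=np.load(f); d=z['d']; K=z['mtx']; T=np.linalg.inv(z['world_to_cam'])
    v,u=np.indices(d.shape); P=np.stack([(u-K[0,2])/K[0,0]*d,(v-K[1,2])/K[1,1]*d,d],-1)
    W=P@T[:3,:3].T+T[:3,3]; W[d==0]=np.nan
    return z['p'],W
def sel(W,box,zr):
    u0,u1,v0,v1=box; Q=W[v0:v1,u0:u1]; m=(Q[...,2]>zr[0])&(Q[...,2]<zr[1]); return Q[m],m
E
python3 - <<'E'
from h import *
np.set_printoptions(precision=4,suppress=True)
B={'scene':dict(crate=(185,275,190,275),can=(303,337,240,295),tray=(345,435,218,278)),
   'side':dict(crate=(325,430,268,378),can=(316,353,224,280),tray=(208,300,195,275))}
zr=dict(crate=[(.105,.118),(.125,.25),(.02,.1)],can=[(.116,.124),(.03,.11),(.126,.14)],tray=[(.112,.125),(.03,.11)])
for c in B:
    p,W=cloud(c+'0.npz'); print(c,'table z', np.nanmedian(W[300:320,150:200,2]))
    for o,b in B[c].items():
        for r in zr[o]:
            q,m=sel(W,b,r)
            if len(q)<5: print(o,r,len(q));continue
            print(o,r,len(q),'mean',q.mean(0),'min',np.percentile(q,1,0),'max',np.percentile(q,99,0), 'rect',cv2.minAreaRect(q[:,:2].astype(np.float32)*1000))
    # board plane
    q,m=sel(W,B[c]['crate'],(.125,.25)); mu=np.median(q,0); u,s,vt=np.linalg.svd(q-mu); print('board n',vt[2],'width dir',vt[0],s)
    # can label
    b=B[c]['can']; q,m=sel(W,b,(.02,.11)); col=p[b[2]:b[3],b[0]:b[1]][m].astype(int); lab=col.min(1)>120
    print('label',lab.sum(),q[lab].mean(0) if lab.any() else '')
    cx,cy=cv2.minEnclosingCircle(sel(W,b,(.112,.124))[0][:,:2].astype(np.float32)*1000); print('circ',cx,cy)
    b=B[c]['can']; q,m=sel(W,b,(.117,.124)); col=p[b[2]:b[3],b[0]:b[1]][m].astype(int); s=col.min(1)>120; print('strip',s.sum(),q[s].mean(0) if s.any() else '')
    # plank front face
    q,m=sel(W,B[c]['tray'],(.02,.11)); 
    if c=='scene':
        u,s,vt=np.linalg.svd(q-q.mean(0)); print('front n',vt[2],s)
E
```

```text
scene table z 0.0016855770334716635
crate (0.105, 0.118) 875 mean [ 0.5177 -0.2349  0.1124] min [ 0.4543 -0.3338  0.1052] max [ 0.5697 -0.1373  0.1179] rect ((509.53497314453125, -236.74215698242188), (197.58091735839844, 117.15247344970703), 86.33766174316406)
crate (0.125, 0.25) 1084 mean [ 0.4988 -0.2252  0.1507] min [ 0.4361 -0.3052  0.1255] max [ 0.761  -0.1364  0.174 ] rect ((596.5982055664062, -217.333740234375), (351.8190612792969, 141.78538513183594), 7.551094055175781)
crate (0.02, 0.1) 2130 mean [ 0.5304 -0.2351  0.0654] min [ 0.1975 -0.3926  0.0203] max [ 0.5707 -0.1365  0.0995] rect ((384.69061279296875, -270.9854431152344), (431.69873046875, 219.51475524902344), 15.649295806884766)
can (0.116, 0.124) 243 mean [0.6046 0.031  0.1213] min [ 0.5673 -0.0004  0.1166] max [0.6309 0.0626 0.1239] rect ((599.4808349609375, 29.79888153076172), (65.27993774414062, 65.36135864257812), 19.40199851989746)
can (0.03, 0.11) 533 mean [0.623  0.0305 0.0709] min [ 0.6004 -0.0024  0.0316] max [0.6333 0.0632 0.1093] rect ((616.9353637695312, 29.829801559448242), (35.93880081176758, 68.713890
[... 2221 characters left out ...]
2380371, 20.243392944335938), 53.35747528076172)
tray (0.112, 0.125) 373 mean [0.5191 0.2359 0.1173] min [0.4889 0.1445 0.1122] max [0.5482 0.3386 0.1214] rect ((519.223388671875, 244.90823364257812), (27.597105026245117, 205.8782501220703), 11.676827430725098)
tray (0.03, 0.11) 3527 mean [0.4704 0.2366 0.0666] min [0.3878 0.1236 0.0308] max [0.6386 0.5082 0.108 ] rect ((497.19793701171875, 313.68243408203125), (420.6858215332031, 213.69464111328125), 70.82837677001953)
board n [-0.8665  0.0426 -0.4974] width dir [-0.0065 -0.9972 -0.0741] [1.0199 0.3356 0.0937]
label 285 [ 0.5893 -0.004   0.0627]
circ (554.3919067382812, -44.343162536621094) 115.73377990722656
strip 37 [0.6059 0.0077 0.1191]
```

```bash
cat >> h.py <<'E'
def yaw(q): # tool y heading, deg
    w,x,y,z=q; return np.degrees(np.arctan2(1-2*(x*x+z*z),2*(x*y-w*z)))
def go(target,yawdeg=None,s=None):
    """tool-axis cm needed from current pose to world target; turn in rad"""
    from plant import manip
    from scipy.spatial.transform import Rotation as R
    s=manip.state(); q=s['tool_rot']; M=R.from_quat([*q[1:],q[0]]).as_matrix()
    d=M.T@(np.array(target)-s['tool_pos'])*100
    print('t',round(s['time'],2),'pos',s['tool_pos'].round(4),'yaw',yaw(q).round(2),'w',round(s['gripper_width'],3),'cm',d.round(2), 'turn', None if yawdeg is None else np.radians(yaw(q)-yawdeg).round(3))
E
python3 -m crank '[{"turn":0.149},{"turn":0.149},{"turn":0.149},{"turn":0.149},{"turn":0.149}]'
python3 -m crank '[{"turn":0.04},{}]'
python3 -c "
from h import *
go([.597,.029,.25],26.8)"
```

```text
t 0.1 pos [0.1963 0.5928 0.2302] yaw 71.68 w 0.999 cm [-55.77 -40.92  -1.92] turn 0.783schema error: expected keys x, y, z, turn
schema error: expected keys x, y, z, turn
```

All four keys are needed in every row.

```bash
python3 -m crank '[{"x":0,"y":0,"z":0,"turn":0.149},{"x":0,"y":0,"z":0,"turn":0.149},{"x":0,"y":0,"z":0,"turn":0.149},{"x":0,"y":0,"z":0,"turn":0.149},{"x":0,"y":0,"z":0,"turn":0.149}]'
python3 -m crank '[{"x":0,"y":0,"z":0,"turn":0.04},{"x":0,"y":0,"z":0,"turn":0}]'
python3 -c "
from h import *
go([.597,.029,.25],26.8)"
```

```text
time: 0.6
tool_pos: [0.1963, 0.593, 0.2305]
tool_rot: [0.0, 0.51, 0.86, -0.001]
contact_force: [-0.0, -0.4, 0.1]
gripper_width: 0.997
grasp_force: 0.0
time: 0.8
tool_pos: [0.1963, 0.593, 0.2306]
tool_rot: [0.0, 0.525, 0.851, -0.001]
contact_force: [-0.1, -0.5, 0.0]
gripper_width: 0.999
grasp_force: 0.0
t 0.8 pos [0.1963 0.593  0.2306] yaw 26.71 w 0.999 cm [-68.39  10.44  -1.9 ] turn -0.002
```

```bash
python3 -m crank '[{"x":-4.8,"y":0.8,"z":-0.6,"turn":0},{"x":-4.8,"y":0.8,"z":-0.6,"turn":0},{"x":-4.8,"y":0.8,"z":-0.6,"turn":0},{"x":-4.8,"y":0.8,"z":-0.6,"turn":0},{"x":-4.8,"y":0.8,"z":-0.6,"turn":0}]' >/dev/null
python3 -m crank '[{"x":-4.8,"y":0.8,"z":-0.6,"turn":0},{"x":-4.8,"y":0.8,"z":-0.6,"turn":0},{"x":-4.8,"y":0.8,"z":-0.6,"turn":0},{"x":-4.8,"y":0.8,"z":-0.6,"turn":0},{"x":0,"y":0,"z":0,"turn":0}]'
cat >> h.py <<'E'
def snap(n,name):
    from plant import manip
    m=manip.camera_model(n); p,d=manip.grab_frame(n)
    cv2.imwrite(f"pics/{name}.png",p[:,:,::-1]); np.savez(name+".npz",p=p,d=d,**{k:np.array(v) for k,v in m.items()})
E
python3 -c "
from h import *
snap('wrist','w1')
np.set_printoptions(precision=3,suppress=True); print(np.linalg.inv(np.load('w1.npz')['world_to_cam']))
go([.597,.029,.25],26.8)"
```

```text
time: 1.8
tool_pos: [0.4577, 0.2356, 0.2861]
tool_rot: [0.001, 0.527, 0.85, 0.0]
contact_force: [-0.4, 0.5, 0.4]
gripper_width: 1.0
grasp_force: 0.0
[[ 0.896  0.419  0.145  0.42 ]
 [ 0.444 -0.848 -0.291  0.311]
 [ 0.001  0.325 -0.946  0.428]
 [ 0.     0.     0.     1.   ]]
t 1.85 pos [0.456 0.238 0.286] yaw 26.46 w 1.001 cm [-24.95   3.3    3.56] turn -0.006
```

View pics/w1.png

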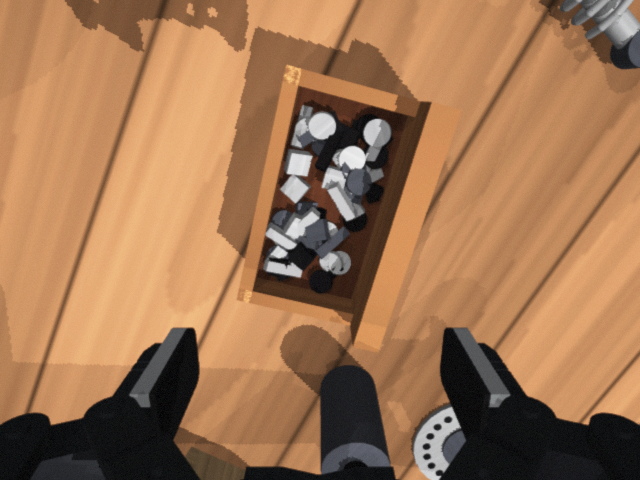

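The wrist view shows the tray with its plank from (430,103) to (367,348), and the can at (352,410) with no label on this side. I'll measure the plank and move above the can.

```bash
python3 - <<'E'
from h import *
p,W=cloud('w1.npz'); q,m=sel(W,(340,470,90,350),(.11,.128)); print(len(q),q[:,2].mean(),cv2.minAreaRect(q[:,:2].astype(np.float32)*1000))
q,m=sel(W,(300,400,360,480),(.112,.125)); print('can',len(q),q.mean(0))
E
python3 -m crank '[{"x":-5,"y":0.7,"z":0.6,"turn":0},{"x":-5,"y":0.7,"z":0.6,"turn":0},{"x":-5,"y":0.7,"z":0.6,"turn":0},{"x":-5,"y":0.6,"z":0.6,"turn":0},{"x":-2.0,"y":0.3,"z":-2,"turn":0}]'
python3 -m crank '[{"x":0,"y":0,"z":0,"turn":0},{"x":0,"y":0,"z":0,"turn":0}]' >/dev/null
python3 -c "
from h import *
snap('wrist','w2'); go([.597,.029,.25],26.8)
p,W=cloud('w2.npz'); q,m=sel(W,(0,640,0,480),(.112,.125)); 
k=(abs(q[:,0]-.597)<.045)&(abs(q[:,1]-.029)<.045); print(k.sum(),cv2.minEnclosingCircle(q[k][:,:2].astype(np.float32)*1000),q[k].mean(0))
c=p[m][k].min(1)>120; print(c.sum(), q[k][c].mean(0))
q,m=sel(W,(0,640,0,480),(.126,.14));k=(abs(q[:,0]-.597)<.045)&(abs(q[:,1]-.029)<.045); print('cap',q[k].mean(0))
"
```

```text
8025 0.11892237751278847 ((522.2957763671875, 246.9351348876953), (22.859209060668945, 200.4788055419922), 12.057076454162598)
can 1762 [0.58710463 0.04547716 0.11849517]
time: 2.35
tool_pos: [0.5777, 0.0575, 0.2763]
tool_rot: [-0.004, 0.525, 0.851, -0.003]
contact_force: [0.1, 0.3, -0.5]
gripper_width: 1.001
grasp_force: 0.0
t 2.6 pos [0.578  0.061  0.2811] yaw 26.82 w 1.002 cm [-3.71  0.25  3.11] turn 0.0
4716 ((597.0742797851562, 29.771007537841797), 33.75741958618164) [0.59594772 0.0328191  0.11925908]
460 [0.60733749 0.00858577 0.1199797 ]
cap [0.59689251 0.03102596 0.129277  ]
```

View pics/w2.png

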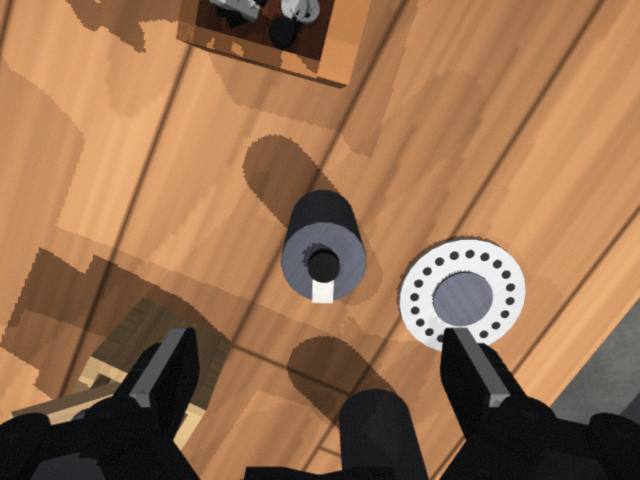

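The view shows the can top at (323,262), its white strip pointing down at (322,292), and the big can and the disc clear of the fingers. Now I'll grasp the can.

```bash
python3 -m crank '[{"x":-3.65,"y":0.2,"z":3,"turn":0},{"x":0,"y":0,"z":4,"turn":0},{"x":0,"y":0,"z":0,"turn":0},{"x":0,"y":0,"z":0,"turn":0}]' 100
python3 -c "
from h import *
go([.597,.030,.076],26.8)"
```

```text
time: 3.0
tool_pos: [0.5956, 0.0292, 0.2107]
tool_rot: [-0.001, 0.524, 0.852, -0.001]
contact_force: [-0.2, 0.3, 1.2]
gripper_width: 1.0
grasp_force: 0.0
t 3.0 pos [0.5956 0.0292 0.2107] yaw 26.82 w 1.0 cm [-0.02  0.19 13.47] turn 0.0
```

```bash
python3 -m crank '[{"x":0,"y":0.15,"z":3.4,"turn":0},{"x":0,"y":0,"z":4,"turn":0},{"x":0,"y":0,"z":4,"turn":0},{"x":0,"y":0,"z":2,"turn":0},{"x":0,"y":0,"z":0,"turn":0}]' 100
python3 -m crank '[{"x":0,"y":0,"z":0,"turn":0},{"x":0,"y":0,"z":0,"turn":0},{"x":0,"y":0,"z":0,"turn":0},{"x":0,"y":0,"z":0,"turn":0},{"x":0,"y":0,"z":0,"turn":0}]' 0
python3 -m crank '[{"x":0,"y":0,"z":-2,"turn":0},{"x":0,"y":0,"z":-2,"turn":0},{"x":0,"y":0,"z":-2,"turn":0},{"x":0,"y":0,"z":0,"turn":0}]' 0
```

```text
time: 3.5
tool_pos: [0.5968, 0.0295, 0.0763]
tool_rot: [-0.002, 0.524, 0.852, -0.001]
contact_force: [-0.2, -0.2, 0.2]
gripper_width: 1.002
grasp_force: 0.0
time: 4.0
tool_pos: [0.6002, 0.0283, 0.0816]
tool_rot: [0.002, 0.525, 0.851, 0.001]
contact_force: [-4.2, -0.8, 6.6]
gripper_width: 0.755
grasp_force: 67.3
time: 4.4
tool_pos: [0.6004, 0.0283, 0.1413]
tool_rot: [0.003, 0.525, 0.851, 0.002]
contact_force: [0.2, 0.1, -6.4]
gripper_width: 0.757
grasp_force: 70.2
```

```bash
python3 -m crank '[{"x":0,"y":0,"z":0,"turn":-0.148},{"x":0,"y":0,"z":0,"turn":-0.148},{"x":0,"y":0,"z":0,"turn":-0.148},{"x":0,"y":0,"z":0,"turn":-0.148},{"x":0,"y":0,"z":0,"turn":-0.148}]' 0 >/dev/null
python3 -m crank '[{"x":0,"y":0,"z":0,"turn":-0.148},{"x":0,"y":0,"z":0,"turn":-0.148},{"x":0,"y":0,"z":0,"turn":-0.148},{"x":0,"y":0,"z":0,"turn":-0.146},{"x":0,"y":0,"z":0,"turn":0}]' 0
python3 -c "
from h import *
go([.624,.2686,.141],103)"
```

```text
time: 5.4
tool_pos: [0.5972, 0.0284, 0.1358]
tool_rot: [-0.001, -0.112, 0.994, 0.0]
contact_force: [-0.0, -0.1, -7.4]
gripper_width: 0.761
grasp_force: 69.8
t 5.4 pos [0.5972 0.0284 0.1358] yaw 102.89 w 0.761 cm [-7.97 22.81 -0.52] turn -0.002
```

```bash
python3 -m crank '[{"x":-1.6,"y":4.56,"z":0,"turn":0},{"x":-1.6,"y":4.56,"z":0,"turn":0},{"x":-1.6,"y":4.56,"z":0,"turn":0},{"x":-1.6,"y":4.56,"z":0,"turn":0},{"x":-1.6,"y":4.56,"z":0,"turn":0}]' 0 >/dev/null
python3 -m crank '[{"x":0,"y":0,"z":2.5,"turn":0},{"x":0,"y":0,"z":2,"turn":0},{"x":0,"y":0,"z":0,"turn":0},{"x":0,"y":0,"z":0,"turn":0}]' 0
python3 -c "
from h import *
go([.624,.2686,.08],103)"
```

```text
time: 6.3
tool_pos: [0.6244, 0.268, 0.0912]
tool_rot: [-0.001, -0.111, 0.994, -0.0]
contact_force: [0.6, -1.1, -7.5]
gripper_width: 0.758
grasp_force: 71.2
t 6.3 pos [0.6244 0.268  0.0912] yaw 102.8 w 0.758 cm [0.03 0.06 1.12] turn -0.004
```

```bash
python3 -m crank '[{"x":0,"y":0.05,"z":0.7,"turn":0},{"x":0,"y":0,"z":0.2,"turn":0},{"x":0,"y":0,"z":0.2,"turn":0},{"x":0,"y":0,"z":0,"turn":0},{"x":0,"y":0,"z":0,"turn":0}]' 0
```

```text
time: 6.8
tool_pos: [0.6254, 0.2688, 0.0821]
tool_rot: [0.0, -0.112, 0.994, 0.0]
contact_force: [-0.7, 1.0, -7.9]
gripper_width: 0.76
grasp_force: 71.5
```

```bash
python3 -m crank '[{"x":0,"y":0,"z":0.2,"turn":0},{"x":0,"y":0,"z":0.2,"turn":0},{"x":0,"y":0,"z":0.1,"turn":0},{"x":0,"y":0,"z":0,"turn":0}]' 0
```

```text
time: 7.2
tool_pos: [0.6267, 0.2691, 0.0819]
tool_rot: [0.001, -0.112, 0.994, 0.0]
contact_force: [-7.2, -4.2, 11.3]
gripper_width: 0.762
grasp_force: 73.5
```

```bash
python3 -m crank '[{"x":0,"y":0,"z":-0.3,"turn":0},{"x":0,"y":0,"z":0,"turn":0},{"x":0,"y":0,"z":0,"turn":0}]' 0
python3 -m crank '[{"x":0,"y":0,"z":0,"turn":0},{"x":0,"y":0,"z":0,"turn":0},{"x":0,"y":0,"z":0,"turn":0},{"x":0,"y":0,"z":0,"turn":0},{"x":0,"y":0,"z":0,"turn":0}]' 100
python3 -m crank '[{"x":0,"y":0,"z":-3,"turn":0},{"x":0,"y":0,"z":-4,"turn":0},{"x":0,"y":0,"z":-4,"turn":0},{"x":0,"y":0,"z":-4,"turn":0},{"x":0,"y":0,"z":-5,"turn":0}]' 100
python3 -c "
from h import *
snap('scene','s1')
p,W=cloud('s1.npz'); q,m=sel(W,(0,640,0,480),(.03,.128)); k=np.hypot(q[:,0]-.625,q[:,1]-.269)<.05; q=q[k];c=p[m][k].min(1)>120
print(k.sum(),q.mean(0),np.percentile(q,[1,99],axis=0)); l=q[c];print('label',len(l),l[l[:,2]<.11].mean(0),'strip',l[l[:,2]>.115].mean(0))
t=q[q[:,2]>.116]; print(cv2.minEnclosingCircle(t[:,:2].astype(np.float32)*1000))
go([.44,-.24,.28],-3)
p,W=cloud('side0.npz'); q,m=sel(W,(325,430,268,378),(.12,.25)); 
# board back
n=np.array([-.8665,.0426,-.497]); t=q[:,2]>.16; print('top edge',q[t].mean(0),q[t].max(0),q[t].min(0), np.polyfit(q[t][:,1],q[t][:,0],1))
"
```

```text
time: 7.5
tool_pos: [0.6266, 0.2692, 0.0818]
tool_rot: [0.002, -0.112, 0.994, 0.0]
contact_force: [-1.2, -2.0, 4.8]
gripper_width: 0.758
grasp_force: 72.5
time: 8.0
tool_pos: [0.6251, 0.2689, 0.0795]
tool_rot: [-0.0, -0.112, 0.994, -0.0]
contact_force: [-0.5, 0.0, 0.1]
gripper_width: 1.0
grasp_force: 0.0
time: 8.5
tool_pos: [0.6242, 0.2686, 0.2794]
tool_rot: [-0.002, -0.112, 0.994, -0.0]
contact_force: [1.2, 0.1, -1.2]
gripper_width: 0.997
grasp_force: 0.0
879 [0.64433667 0.26398403 0.08956208] [[0.59760088 0.23525045 0.03163526]
 [0.66143346 0.29939422 0.12481611]]
label 338 [0.65361322 0.26211913 0.07029364] strip [0.65010157 0.27251886 0.12156525]
((627.3953247070312, 267.8563232421875), 34.5147705078125)
t 8.55 pos [0.628  0.2698 0.2923] yaw 102.91 w 0.999 cm [ 29.73 -45.49   0.75] turn 1.848
top edge [ 0.43166008 -0.24493587  0.16534885] [ 0.44208004 -0.16902578  0.17068485] [ 0.42226639 -0.31063484  0.16016961] [0.07378095 0.44973168]
```

```bash
python3 -m crank '[{"x":0,"y":0,"z":0,"turn":0.149},{"x":0,"y":0,"z":0,"turn":0.149},{"x":0,"y":0,"z":0,"turn":0.149},{"x":0,"y":0,"z":0,"turn":0.149},{"x":0,"y":0,"z":0,"turn":0.149}]' 100 >/dev/null
python3 -m crank '[{"x":0,"y":0,"z":0,"turn":0.149},{"x":0,"y":0,"z":0,"turn":0.149},{"x":0,"y":0,"z":0,"turn":0.149},{"x":0,"y":0,"z":0,"turn":0.149},{"x":0,"y":0,"z":0,"turn":0.149}]' >/dev/null
python3 -m crank '[{"x":0,"y":0,"z":0,"turn":0.149},{"x":0,"y":0,"z":0,"turn":0.149},{"x":0,"y":0,"z":0,"turn":0.082},{"x":0,"y":0,"z":0,"turn":0}]' >/dev/null
python3 -c "
from h import *
go([.45,-.17,.30],-4.3)"
```

```text
t 9.95 pos [0.6252 0.2689 0.2794] yaw -4.22 w 1.0 cm [-45.06 -14.24  -2.06] turn 0.001
```

```bash
python3 -m crank '[{"x":-4.75,"y":-1.4,"z":-0.3,"turn":0},{"x":-4.75,"y":-1.4,"z":-0.3,"turn":0},{"x":-4.75,"y":-1.4,"z":-0.3,"turn":0},{"x":-4.75,"y":-1.4,"z":-0.3,"turn":0},{"x":-4.75,"y":-1.4,"z":-0.3,"turn":0}]' 100 >/dev/null
python3 -m crank '[{"x":-4.75,"y":-1.4,"z":-0.3,"turn":0},{"x":-4.75,"y":-1.4,"z":-0.3,"turn":0},{"x":-4.75,"y":-1.4,"z":-0.3,"turn":0},{"x":-4.75,"y":-1.4,"z":-0.3,"turn":0},{"x":-4.75,"y":-1.4,"z":-0.3,"turn":0}]' >/dev/null
python3 -m crank '[{"x":0,"y":0,"z":0,"turn":0},{"x":0,"y":0,"z":0,"turn":0},{"x":0,"y":0,"z":0,"turn":0}]' >/dev/null
python3 -c "
from h import *
np.set_printoptions(precision=4,suppress=True)
snap('wrist','w3'); go([.45,-.2,.30],-4.3)
p,W=cloud('w3.npz'); v,u=np.indices(W.shape[:2])
m=(W[...,2]>.125)&(W[...,2]<.19)&(abs(W[...,0]-.47)<.08)&(abs(W[...,1]+.24)<.11); q=W[m]
print(len(q),q.max(0),q.min(0))
t=q[q[:,2]>q[:,2].max()-.006]; print('hi',len(t),t.mean(0),np.polyfit(t[:,1],t[:,0],1))
"
```

```text
t 11.3 pos [ 0.4509 -0.1934  0.3095] yaw -4.1 w 0.994 cm [-0.67 -0.04  0.95] turn 0.004
9391 [ 0.4788 -0.1659  0.1711] [ 0.4238 -0.3084  0.125 ]
hi 2294 [ 0.4378 -0.231   0.1674] [0.078  0.4558]
```

View pics/w3.png

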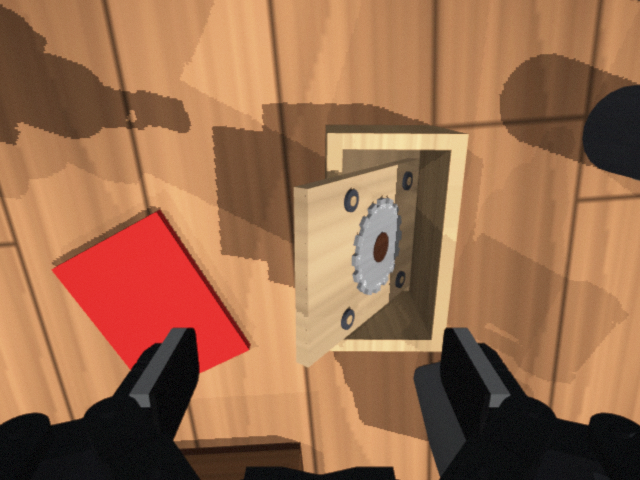

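The view shows the board's top edge from (300,190) to (303,360) leaning out over the near crate rim, with the sprocket at (377,247). I'll straddle the bare top, push the board upright about its foot with the near finger, and then close.

```bash
python3 -m crank '[{"x":-2.2,"y":-0.4,"z":3,"turn":0},{"x":-2.1,"y":-0.4,"z":4,"turn":0},{"x":0,"y":0,"z":3,"turn":0},{"x":0,"y":0,"z":0,"turn":0},{"x":0,"y":0,"z":0,"turn":0}]' 60
python3 -c "
from h import *
go([.442,-.237,.137],-4.4)"
```

```text
time: 11.8
tool_pos: [0.4398, -0.2357, 0.2099]
tool_rot: [-0.0, 0.732, 0.681, 0.0]
contact_force: [1.0, -0.2, 0.8]
gripper_width: 0.598
grasp_force: 0.0
t 11.8 pos [ 0.4398 -0.2357  0.2099] yaw -4.11 w 0.598 cm [-0.12  0.23  7.29] turn 0.005
```

```bash
python3 -m crank '[{"x":-0.1,"y":0.2,"z":2.5,"turn":0.005},{"x":0,"y":0,"z":2.5,"turn":0},{"x":0,"y":0,"z":2.2,"turn":0},{"x":0,"y":0,"z":0,"turn":0},{"x":0,"y":0,"z":0,"turn":0}]' 60
python3 -c "
from h import *
snap('side','s2')
im=cv2.imread('pics/s2.png')[200:400,260:480]; cv2.imwrite('pics/s2c.png',cv2.resize(im,None,fx=3,fy=3))"
```

```text
time: 12.3
tool_pos: [0.4426, -0.2381, 0.14]
tool_rot: [0.001, 0.734, 0.679, 0.0]
contact_force: [0.1, 0.0, 0.6]
gripper_width: 0.596
grasp_force: 0.0
```

View pics/s2c.png

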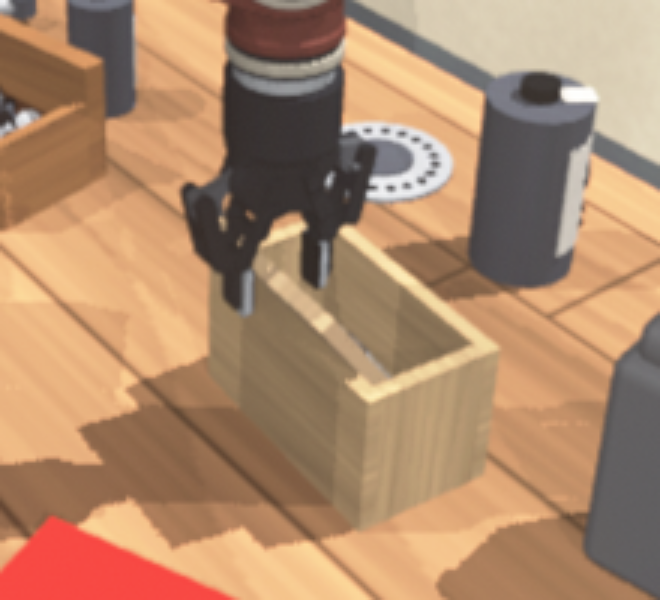

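The fingers straddle the top edge, one on each side. Now I'll push along the arc.

```bash
python3 -m crank '[{"x":0,"y":1.0,"z":0,"turn":0},{"x":0,"y":1.2,"z":-0.6,"turn":0},{"x":0,"y":1.4,"z":-0.6,"turn":0},{"x":0,"y":1.5,"z":-0.4,"turn":0},{"x":0,"y":1.5,"z":-0.3,"turn":0}]' 55
python3 -m crank '[{"x":0,"y":1.4,"z":-0.2,"turn":0},{"x":0,"y":1.2,"z":-0.1,"turn":0},{"x":0,"y":0.8,"z":0,"turn":0},{"x":0,"y":0,"z":0,"turn":0},{"x":0,"y":0,"z":0,"turn":0}]' 45
python3 -c "
from h import *
snap('side','s3')
im=cv2.imread('pics/s3.png')[180:380,260:480]; cv2.imwrite('pics/s3c.png',cv2.resize(im,None,fx=3,fy=3))"
```

```text
time: 12.85
tool_pos: [0.5091, -0.2438, 0.1591]
tool_rot: [0.002, 0.734, 0.679, 0.0]
contact_force: [-0.9, 0.3, 0.3]
gripper_width: 0.552
grasp_force: 0.4
time: 13.35
tool_pos: [0.5408, -0.2457, 0.1596]
tool_rot: [-0.0, 0.734, 0.679, -0.0]
contact_force: [0.6, 0.4, -0.1]
gripper_width: 0.449
grasp_force: 0.0
```

View pics/s3c.png

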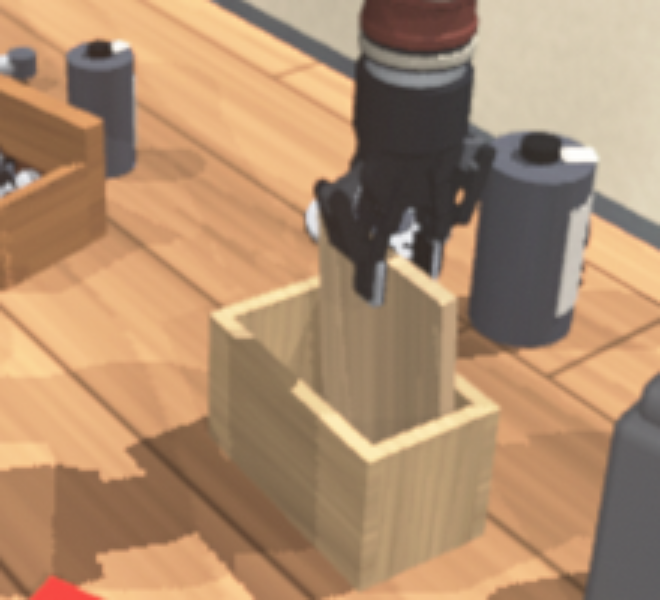

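The board stands almost upright between the fingers. I'll close and lift.

```bash
python3 -m crank '[{"x":0,"y":0,"z":0,"turn":0},{"x":0,"y":0,"z":0,"turn":0},{"x":0,"y":0,"z":0,"turn":0},{"x":0,"y":0,"z":0,"turn":0},{"x":0,"y":0,"z":0,"turn":0}]' 0
python3 -m crank '[{"x":0,"y":0,"z":-1,"turn":0},{"x":0,"y":-0.3,"z":-2,"turn":0},{"x":0,"y":0,"z":-2,"turn":0},{"x":0,"y":0,"z":-3,"turn":0},{"x":0,"y":0,"z":-3,"turn":0}]' 0
python3 -m crank '[{"x":0,"y":0,"z":-3,"turn":0},{"x":0,"y":0,"z":-3,"turn":0},{"x":0,"y":0,"z":-2,"turn":0},{"x":0,"y":0,"z":0,"turn":0}]' 0
python3 -c "
from h import *
snap('side','s4')
im=cv2.imread('pics/s4.png')[60:380,240:480]; cv2.imwrite('pics/s4c.png',cv2.resize(im,None,fx=1.8,fy=1.8))
snap('scene','s4b')"
```

```text
time: 13.9
tool_pos: [0.54, -0.2458, 0.1597]
tool_rot: [-0.001, 0.735, 0.679, -0.001]
contact_force: [-5.7, -0.3, 4.0]
gripper_width: 0.128
grasp_force: 60.7
time: 14.4
tool_pos: [0.5378, -0.2451, 0.2695]
tool_rot: [-0.001, 0.734, 0.679, 0.0]
contact_force: [0.4, -0.1, -4.2]
gripper_width: 0.132
grasp_force: 59.6
time: 14.8
tool_pos: [0.5394, -0.2461, 0.3538]
tool_rot: [0.004, 0.734, 0.679, 0.001]
contact_force: [1.2, -0.2, -2.9]
gripper_width: 0.133
grasp_force: 59.6
```

View pics/s4c.png

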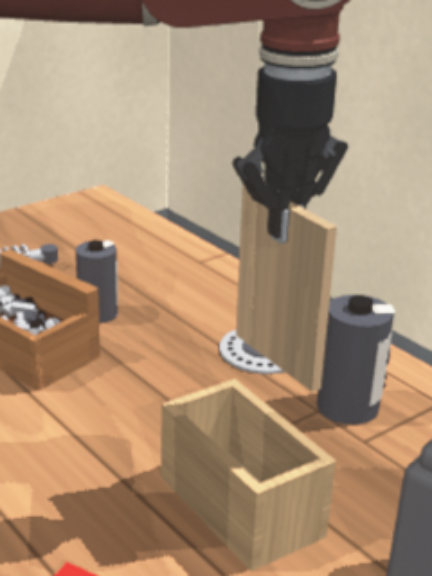

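The board hangs upright in the gripper, clear of the crate. I'll measure its position in the hand from the scene picture.

```bash
python3 -c "
from h import *
np.set_printoptions(precision=4,suppress=True)
for f in('s4b','s4'):
  p,W=cloud(f+'.npz'); m=(abs(W[...,0]-.54)<.03)&(abs(W[...,1]+.243)<.1)&(W[...,2]>.19)&(W[...,2]<.33); q=W[m]
  mu=q.mean(0); s=np.linalg.svd(q-mu,full_matrices=False); print(f,len(q),mu,'n',s[2][2],np.percentile(q,[.5,99.5],axis=0))
go([.5331+.046*.978,.2492+.046*.209,.33],12)
"
```

```text
s4b 2173 [ 0.5459 -0.2421  0.2682] n [ 0.9973 -0.0715 -0.0152] [[ 0.5357 -0.3139  0.2009]
 [ 0.5542 -0.174   0.3294]]
s4 2933 [ 0.5315 -0.2568  0.2675] n [-0.9982  0.0594 -0.0047] [[ 0.5248 -0.3187  0.2013]
 [ 0.539  -0.1781  0.3293]]
t 14.9 pos [ 0.538  -0.2454  0.3488] yaw -4.52 w 0.13 cm [50.58  0.03  1.9 ] turn -0.288
```

```bash
python3 -m crank '[{"x":0,"y":0,"z":0,"turn":-0.144},{"x":0,"y":0,"z":0,"turn":-0.144},{"x":5,"y":0,"z":0,"turn":0},{"x":5,"y":0,"z":0,"turn":0},{"x":5,"y":0,"z":0,"turn":0}]' 0 >/dev/null
python3 -m crank '[{"x":4.8,"y":1.7,"z":0,"turn":0},{"x":4.8,"y":1.7,"z":0,"turn":0},{"x":4.8,"y":1.7,"z":0,"turn":0},{"x":4.5,"y":1.5,"z":0,"turn":0},{"x":0,"y":0,"z":0,"turn":0}]' 0
python3 -c "
from h import *
go([.5331+.046*.978,.2492+.046*.209,.33],12)
"
```

```text
time: 15.9
tool_pos: [0.5307, 0.1025, 0.3464]
tool_rot: [-0.003, 0.627, 0.779, -0.0]
contact_force: [-0.1, -0.5, -4.6]
gripper_width: 0.134
grasp_force: 60.0
t 15.9 pos [0.5307 0.1025 0.3464] yaw 12.41 w 0.134 cm [14.24  7.99  1.66] turn 0.007
```

```bash
python3 -m crank '[{"x":4,"y":2.3,"z":0,"turn":0.007},{"x":4,"y":2.2,"z":0,"turn":0},{"x":4,"y":2.2,"z":0,"turn":0},{"x":2.2,"y":1.3,"z":0,"turn":0},{"x":0,"y":0,"z":0,"turn":0}]' 0
python3 -m crank '[{"x":0,"y":0,"z":1,"turn":0},{"x":0,"y":0,"z":0,"turn":0},{"x":0,"y":0,"z":0,"turn":0}]' 0
python3 -c "
from h import *
go([.5331+.046*.978,.2492+.046*.209,.18],12)
snap('wrist','w5')
np.set_printoptions(precision=4,suppress=True)
snap('scene','s5')
p,W=cloud('s5.npz'); q=W.reshape(-1,3); f=(q-[.5331,.2492,0])@np.array([[.978,-.208,0],[.208,.978,0],[0,0,1]])
m=(abs(f[:,0]-.05)<.035)&(abs(f[:,1])<.09)&(f[:,2]>.19)&(f[:,2]<.32); b=f[m]; print(len(b),b.mean(0),np.percentile(b,[1,99],axis=0),np.linalg.svd(b-b.mean(0),full_matrices=False)[2][2])
"
```

```text
time: 16.4
tool_pos: [0.581, 0.2548, 0.3457]
tool_rot: [-0.002, 0.631, 0.776, -0.002]
contact_force: [0.4, -0.5, -4.6]
gripper_width: 0.135
grasp_force: 60.5
time: 16.7
tool_pos: [0.5809, 0.2509, 0.3382]
tool_rot: [-0.001, 0.633, 0.774, -0.001]
contact_force: [-0.5, 0.9, -4.3]
gripper_width: 0.131
grasp_force: 60.4
t 16.7 pos [0.5809 0.2509 0.3382] yaw 11.48 w 0.131 cm [ 0.84 -0.08 15.82] turn -0.009
2261 [ 0.0543 -0.0125  0.2581] [[ 0.0446 -0.0799  0.1915]
 [ 0.0607  0.0595  0.319 ]] [ 0.9997 -0.0169 -0.0179]
```

```bash
python3 -m crank '[{"x":0.9,"y":-0.1,"z":3,"turn":-0.009},{"x":0,"y":0,"z":4,"turn":0},{"x":0,"y":0,"z":4,"turn":0},{"x":0,"y":0,"z":4,"turn":0},{"x":0,"y":0,"z":1,"turn":0}]' 0
python3 -m crank '[{"x":0,"y":0,"z":0,"turn":0},{"x":0,"y":0,"z":0.5,"turn":0},{"x":0,"y":0,"z":0.4,"turn":0},{"x":0,"y":0,"z":0,"turn":0},{"x":0,"y":0,"z":0,"turn":0}]' 0
python3 -c "
from h import *
go([.5331+.046*.978,.2492+.046*.209,.153],12)"
```

```text
time: 17.3
tool_pos: [0.5754, 0.2593, 0.1737]
tool_rot: [-0.003, 0.629, 0.777, -0.004]
contact_force: [-0.7, -1.2, -5.7]
gripper_width: 0.132
grasp_force: 60.4
time: 17.8
tool_pos: [0.5792, 0.2611, 0.172]
tool_rot: [0.001, 0.629, 0.778, 0.001]
contact_force: [-0.0, -0.6, -4.2]
gripper_width: 0.132
grasp_force: 60.5
t 17.8 pos [0.5792 0.2611 0.172 ] yaw 12.09 w 0.132 cm [-0.2  -0.16  1.9 ] turn 0.002
```

```bash
python3 -m crank '[{"x":-0.1,"y":-0.1,"z":0.6,"turn":0},{"x":0,"y":0,"z":0.6,"turn":0},{"x":0,"y":0,"z":0.4,"turn":0},{"x":0,"y":0,"z":0.2,"turn":0},{"x":0,"y":0,"z":0,"turn":0}]' 0
python3 -m crank '[{"x":0,"y":0,"z":0.2,"turn":0},{"x":0,"y":0,"z":0.1,"turn":0},{"x":0,"y":0,"z":0,"turn":0}]' 0
```

```text
time: 18.3
tool_pos: [0.5778, 0.2596, 0.1533]
tool_rot: [-0.0, 0.629, 0.778, -0.0]
contact_force: [-3.1, -2.0, 1.2]
gripper_width: 0.134
grasp_force: 61.2
time: 18.6
tool_pos: [0.5786, 0.2596, 0.1531]
tool_rot: [0.001, 0.629, 0.778, 0.0]
contact_force: [-3.8, -4.2, 11.4]
gripper_width: 0.132
grasp_force: 62.6
```

Its foot is on the counter. I'll open slightly and tip it back onto the plank with the outer finger.

```bash
python3 -m crank '[{"x":0,"y":0,"z":-0.2,"turn":0},{"x":0,"y":0,"z":0,"turn":0},{"x":0,"y":0,"z":0,"turn":0}]' 38
python3 -m crank '[{"x":0,"y":-1,"z":0,"turn":0},{"x":0,"y":-1,"z":0,"turn":0},{"x":0,"y":-1,"z":0,"turn":0},{"x":0,"y":-1,"z":0,"turn":0},{"x":0,"y":-0.7,"z":0,"turn":0}]' 38
python3 -m crank '[{"x":0,"y":-0.7,"z":0,"turn":0},{"x":0,"y":-0.6,"z":0,"turn":0},{"x":0,"y":0,"z":0,"turn":0},{"x":0,"y":0,"z":0,"turn":0}]' 38
cat > chk.py <<'E'
from h import *
import sys
np.set_printoptions(precision=4,suppress=True)
snap('scene',sys.argv[1])
p,W=cloud(sys.argv[1]+'.npz'); q=W.reshape(-1,3); f=(q-[.5331,.2492,0])@np.array([[.978,-.208,0],[.208,.978,0],[0,0,1]])
c=p.reshape(-1,3).astype(int)
m=(abs(f[:,0]-.02)<.045)&(abs(f[:,1])<.085)&(f[:,2]>.135)&(f[:,2]<.2)&(c[:,0]>110)&(c[:,0]-c[:,2]>25)
b=f[m]; print('board',len(b),b.mean(0),np.percentile(b,[1,99],axis=0),np.linalg.svd(b-b.mean(0),full_matrices=False)[2][2])
m=(abs(f[:,1])>.036)&(abs(f[:,1])<.066)&(f[:,2]>.012)&(f[:,2]<.19)&(abs(f[:,0]-.03)<.05); g=f[m]
if len(g)>50: print('board sides',len(g),np.polyfit(g[:,2],g[:,0],1),np.percentile(g,[1,99],axis=0))
m=(np.hypot(f[:,0]-.095,f[:,1])<.05)&(f[:,2]>.116)&(f[:,2]<.126)&(f[:,0]>.05); k=f[m];print('can',len(k),cv2.minEnclosingCircle(k[:,:2].astype(np.float32)*1000), 'strip',k[c[m].min(1)>120].mean(0))
E
python3 chk.py s6; python3 -c "
from h import *
im=cv2.imread('pics/s6.png')[160:320,320:480]; cv2.imwrite('pics/s6c.png',cv2.resize(im,None,fx=3.5,fy=3.5))"
```

```text
time: 18.9
tool_pos: [0.5781, 0.2599, 0.1518]
tool_rot: [0.0, 0.629, 0.778, 0.0]
contact_force: [0.5, 0.3, -0.4]
gripper_width: 0.378
grasp_force: 0.0
time: 19.4
tool_pos: [0.5305, 0.2496, 0.1514]
tool_rot: [-0.0, 0.629, 0.778, -0.0]
contact_force: [-0.1, -0.2, -1.2]
gripper_width: 0.381
grasp_force: 0.2
time: 19.8
tool_pos: [0.5193, 0.2471, 0.1519]
tool_rot: [0.0, 0.629, 0.778, 0.0]
contact_force: [0.4, 1.3, -0.3]
gripper_width: 0.379
grasp_force: 0.0
board 795 [-0.0016 -0.0072  0.1594] [[-0.0198 -0.0723  0.1358]
 [ 0.0114  0.0665  0.1846]] [ 0.9257 -0.0036  0.3782]
board sides 1084 [-0.3622  0.057 ] [[-0.0134 -0.0655  0.0147]
 [ 0.0539  0.0652  0.1834]]
can 279 ((93.73362731933594, -1.5354223251342773), 35.89862823486328) strip [ 0.1169 -0.0008  0.1215]
```

View pics/s6c.png

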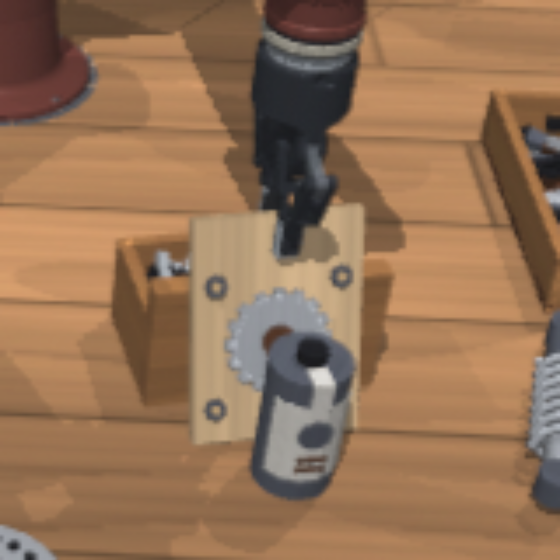

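The board leans on the plank at about 20 degrees, squarely and centred. The can stands in front of it with its label out and a gap of about 6 mm. I'll withdraw upward and then nudge the can against the foot.

```bash
python3 -m crank '[{"x":0,"y":0,"z":-1,"turn":0},{"x":0,"y":0,"z":-1.5,"turn":0},{"x":0,"y":0,"z":-3,"turn":0},{"x":0,"y":0,"z":-4,"turn":0},{"x":0,"y":0,"z":-4,"turn":0}]' 38
python3 -m crank '[{"x":0,"y":0,"z":0,"turn":-0.149},{"x":0,"y":0,"z":0,"turn":-0.149},{"x":0,"y":0,"z":0,"turn":-0.149},{"x":0,"y":0,"z":0,"turn":-0.149},{"x":0,"y":0,"z":0,"turn":-0.149}]' 100 >/dev/null
python3 -m crank '[{"x":0,"y":0,"z":0,"turn":-0.149},{"x":0,"y":0,"z":0,"turn":-0.149},{"x":0,"y":0,"z":0,"turn":-0.149},{"x":0,"y":0,"z":0,"turn":-0.149},{"x":0,"y":0,"z":0,"turn":-0.149}]' 100 >/dev/null
python3 -m crank '[{"x":0,"y":0,"z":0,"turn":-0.08},{"x":0,"y":0,"z":0,"turn":0},{"x":0,"y":0,"z":0,"turn":0}]' 100 >/dev/null
python3 chk.py s7; python3 -c "
from h import *
go([.5331+.095*.978+.0003,.2492+.095*.209-.0015,.25],102)
snap('side','s7b'); snap('wrist','w7')
for n in('s7b','w7'):
  p,W=cloud(n+'.npz'); q=W.reshape(-1,3); f=(q-[.5331,.2492,0])@np.array([[.978,-.208,0],[.208,.978,0],[0,0,1]])
  m=(np.hypot(f[:,0]-.095,f[:,1])<.045)&(f[:,2]>.115)&(f[:,2]<.124)&(f[:,0]>.05);k=f[m]
  print(n,len(k),len(k)>5 and cv2.minEnclosingCircle(k[:,:2].astype(np.float32)*1000))
"
```

```text
time: 20.35
tool_pos: [0.5192, 0.2471, 0.2894]
tool_rot: [0.0, 0.629, 0.778, 0.0]
contact_force: [1.0, 0.1, -0.6]
gripper_width: 0.381
grasp_force: 0.0
board 942 [-0.0022 -0.0044  0.1612] [[-0.0202 -0.0724  0.1358]
 [ 0.0114  0.0662  0.1845]] [ 0.9216 -0.0041  0.3881]
board sides 1086 [-0.36    0.0567] [[-0.0143 -0.0658  0.0146]
 [ 0.0537  0.0653  0.1841]]
can 289 ((95.60306549072266, -1.9775134325027466), 35.064247131347656) strip [ 0.1176 -0.0008  0.1216]
t 21.7 pos [0.5194 0.2472 0.2876] yaw 101.96 w 0.995 cm [-10.88  -0.22   3.78] turn -0.001
s7b 150 ((88.73802947998047, -4.834765434265137), 34.68821334838867)
w7 3683 ((92.9486083984375, -0.411434531211853), 33.64613723754883)
```

```bash
python3 -m crank '[{"x":-4,"y":-0.1,"z":0,"turn":0},{"x":-4,"y":-0.1,"z":0,"turn":0},{"x":-2.8,"y":0,"z":0,"turn":0},{"x":0,"y":0,"z":3,"turn":0},{"x":0,"y":0,"z":3,"turn":0}]' 100
python3 -m crank '[{"x":0,"y":0,"z":0,"turn":0},{"x":0,"y":0,"z":0,"turn":0}]' 100
python3 -c "
from h import *
go([.5331+.094*.978+.0003,.2492+.094*.209-.0012,.082],102)"
```

```text
time: 22.3
tool_pos: [0.6268, 0.268, 0.2271]
tool_rot: [0.001, -0.104, 0.995, 0.0]
contact_force: [-0.1, 0.4, -0.8]
gripper_width: 1.001
grasp_force: 0.0
time: 22.5
tool_pos: [0.6249, 0.2676, 0.2263]
tool_rot: [-0.001, -0.105, 0.995, -0.0]
contact_force: [1.1, -0.1, 1.1]
gripper_width: 1.001
grasp_force: 0.0
t 22.5 pos [0.6249 0.2676 0.2263] yaw 102.02 w 1.001 cm [-0.07 -0.   14.43] turn 0.0
```

```bash
python3 -m crank '[{"x":0,"y":0,"z":4,"turn":0},{"x":0,"y":0,"z":4,"turn":0},{"x":0,"y":0,"z":4,"turn":0},{"x":0,"y":0,"z":2.4,"turn":0},{"x":0,"y":0,"z":0,"turn":0}]' 100
python3 -m crank '[{"x":0,"y":0,"z":0,"turn":0},{"x":0,"y":0,"z":0,"turn":0},{"x":0,"y":0,"z":0,"turn":0},{"x":0,"y":0,"z":0,"turn":0}]' 0
python3 -m crank '[{"x":0.2,"y":0,"z":0,"turn":0},{"x":0.1,"y":0,"z":0,"turn":0},{"x":0.1,"y":0,"z":0,"turn":0},{"x":0,"y":0,"z":0,"turn":0},{"x":0,"y":0,"z":0,"turn":0}]' 0
python3 chk.py s8
```

```text
time: 23.0
tool_pos: [0.6234, 0.2672, 0.0802]
tool_rot: [-0.003, -0.105, 0.994, -0.0]
contact_force: [-0.8, -0.3, -0.2]
gripper_width: 0.998
grasp_force: 0.0
time: 23.4
tool_pos: [0.6279, 0.2683, 0.087]
tool_rot: [0.003, -0.105, 0.994, 0.001]
contact_force: [1.5, -1.1, 6.3]
gripper_width: 0.758
grasp_force: 69.0
time: 23.9
tool_pos: [0.626, 0.2679, 0.0875]
tool_rot: [0.006, -0.105, 0.994, 0.001]
contact_force: [7.3, 0.1, 5.5]
gripper_width: 0.754
grasp_force: 68.9
board 482 [-0.0028 -0.0389  0.1619] [[-0.0197 -0.0727  0.136 ]
 [ 0.0107 -0.0016  0.185 ]] [ 0.9232 -0.0151  0.384 ]
board sides 690 [-0.3577  0.0566] [[-0.0131 -0.0657  0.013 ]
 [ 0.0539  0.0641  0.1837]]
can 281 ((102.50418090820312, -1.7965962886810303), 46.43064498901367) strip [ 0.1167 -0.0019  0.1216]
```

```bash
python3 -m crank '[{"x":0,"y":0,"z":-0.5,"turn":0},{"x":0.1,"y":0,"z":0,"turn":0},{"x":0.1,"y":0,"z":0,"turn":0},{"x":0,"y":0,"z":0,"turn":0},{"x":0,"y":0,"z":0,"turn":0}]' 0
python3 chk.py s9
```

```text
time: 24.45
tool_pos: [0.6194, 0.2665, 0.0873]
tool_rot: [0.0, -0.105, 0.994, 0.0]
contact_force: [4.5, 1.1, -5.3]
gripper_width: 0.758
grasp_force: 68.1
board 454 [-0.0028 -0.0407  0.1632] [[-0.0193 -0.0724  0.1364]
 [ 0.0095 -0.0034  0.1856]] [ 0.9263 -0.0338  0.3752]
board sides 696 [-0.3165  0.0538] [[-0.0167 -0.0659  0.0143]
 [ 0.0783  0.064   0.1835]]
can 271 ((91.91734313964844, -1.593684434890747), 45.83353042602539) strip [ 0.1102 -0.0036  0.1215]
```

```bash
python3 -m crank '[{"x":0,"y":0,"z":0.2,"turn":0},{"x":-0.1,"y":0,"z":0,"turn":0},{"x":0,"y":0,"z":0,"turn":0}]' 0
python3 -m crank '[{"x":0,"y":0,"z":0,"turn":0},{"x":0,"y":0,"z":0,"turn":0},{"x":0,"y":0,"z":0,"turn":0},{"x":0,"y":0,"z":0,"turn":0}]' 100
python3 -m crank '[{"x":0,"y":0,"z":-3,"turn":0},{"x":0,"y":0,"z":-4,"turn":0},{"x":0,"y":0,"z":-4,"turn":0},{"x":0,"y":0,"z":-4,"turn":0},{"x":0,"y":0,"z":-4,"turn":0}]' 100
python3 chk.py s10
python3 -c "
from h import *
snap('side','s10b'); snap('wrist','w10')
a=cv2.imread('pics/s10.png')[200:320,340:460];b=cv2.imread('pics/s10b.png')[170:290,210:330]
cv2.imwrite('pics/fin.png',cv2.resize(np.hstack([a,b]),None,fx=3.3,fy=3.3))
p,W=cloud('w10.npz'); q=W.reshape(-1,3); f=(q-[.5331,.2492,0])@np.array([[.978,-.208,0],[.208,.978,0],[0,0,1]])
m=(np.hypot(f[:,0]-.09,f[:,1])<.045)&(f[:,2]>.113)&(f[:,2]<.124)&(f[:,0]>.045);k=f[m]
if len(k)>5: print(len(k),cv2.minEnclosingCircle(k[:,:2].astype(np.float32)*1000))
"
```

```text
time: 24.8
tool_pos: [0.6204, 0.2667, 0.087]
tool_rot: [-0.0, -0.105, 0.994, -0.0]
contact_force: [-1.3, -1.2, 5.5]
gripper_width: 0.756
grasp_force: 69.1
time: 25.2
tool_pos: [0.6197, 0.2666, 0.0851]
tool_rot: [-0.001, -0.105, 0.994, -0.0]
contact_force: [-1.0, 0.1, -0.2]
gripper_width: 0.999
grasp_force: 0.0
time: 25.7
tool_pos: [0.6199, 0.2666, 0.2771]
tool_rot: [-0.0, -0.105, 0.994, -0.0]
contact_force: [0.2, 0.4, -0.1]
gripper_width: 1.001
grasp_force: 0.0
board 955 [-0.0018 -0.0044  0.1617] [[-0.0196 -0.0722  0.1353]
 [ 0.0104  0.0664  0.185 ]] [ 0.9325 -0.0068  0.3612]
board sides 1078 [-0.3421  0.0543] [[-0.0161 -0.0657  0.014 ]
 [ 0.0518  0.0655  0.1842]]
can 282 ((88.26945495605469, 0.21228650212287903), 35.512306213378906) strip [ 0.1117 -0.0011  0.121 ]
5170 ((86.40270233154297, -0.6148496270179749), 33.632415771484375)
```

View pics/fin.png

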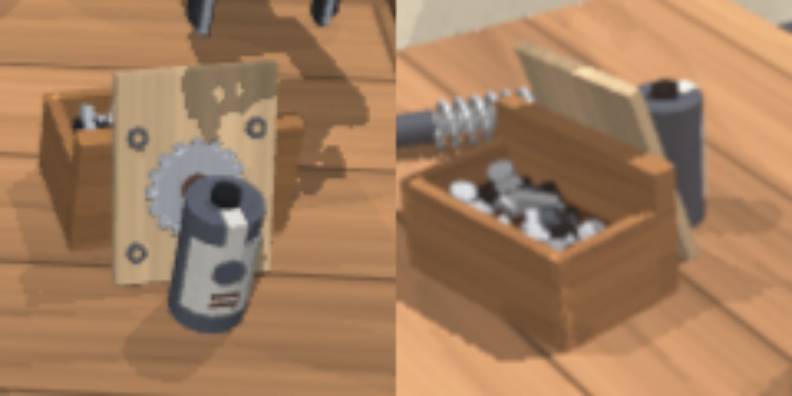

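The can now stands against the foot with its label out, and the board leans at about 19 degrees, squarely on the plank. Handing in.

```bash
python3 -c "
from plant import manip
print(manip.job_done())"
```

```text
the job is handed in; nothing more can be done
None
```

I handed the job in (no verdict was returned): by the last camera check, the board leans squarely on the plank at about 19 degrees, sprocket out, with the can upright against the middle of its foot and label facing out; the disc, damper and jug were not touched.

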